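Hang and lock the lint strainer in the washer's lint trap

ROBOT

A 6-joint arm with a two-finger parallel gripper is mounted at the origin on the work surface. World frame = base frame: x ahead of the robot, y to its left, z up, the work surface at z = 0. Lengths are in m, angles in rad, forces in N, time in s.
With the tool pointing down it reaches from about 0.35 to 0.975 m from the base axis. Payload 4.9 kg.
Tool frame: the origin (TCP) lies midway between the tips of the shut fingers; the grasp point (between the pads) lies 19 mm behind it; z points along the fingers, y is the line along which they close (so a half turn about z gives the same grasp; the last joint's range is limited). The gripper opens to 85 mm and grips with 20 to 120 N. Pads are 22 mm wide; open, the fingers measure 114 mm over their backs; the gripper's body (76 mm by 85 mm) begins 54 mm behind the grasp point. The pads swing forward as they close: fully open they stand 13 mm farther back than shut.
Start: joints at [1.097, 0.053, 1.613, -0, 1.476, -0.119], TCP at [0.217, 0.586, 0.231] pointing down, gripper open.
Joint ranges: [-3.01, 3.01], [-1.01, 2.22], [0.06, 2.58], [-1.02, 4.17], [0.09, 2.62], [-3.14, 3.14]. Speed limits (rad/s): [2.57, 2.57, 3.14, 3.14, 3.14, 3.14].

INTERFACE

Orientations are given as a unit quaternion [w, x, y, z].
In Python, from plant import manip, optics, status gives the robot as it stands (manip), with the cameras (optics) and the readings (status).
- The arm moves only by the shell command python3 shift.py 'ROWS'. ROWS is one flat JSON list of numbers that holds 1 to 5 rows one after another, with no inner brackets; each row has 7 numbers: the opening from 0.0 (shut) to 1.0 (fully open), then dx, dy, dz in shares of the most that a row can go, 1 being 62.5 mm, then a rotation vector rx, ry, rz in normalised numbers (1 is pi rad); each row shifts and turns the commanded pose from where the row before left it, along the tool's axes as they then stand; what a row does not reach is not made up. A row lasts 1/8 s, in which the tool goes at most 0.0625 m and 0.188 rad, less where a joint would pass 70% of its speed; a pose out of reach is approached as far as the arm can. The fingers move at their own pace and stop on an object; the grip force is fixed at half the most. Time passes only in rows, so rows that do not move let the fingers close. It prints the time, the measured TCP pose, the force, the opening and the grip force at its end. Input that does not fit is refused with a message, and nothing moves.
- status.state(): the state, without advancing time (a new reading comes with each control period).
- optics.grab_frame(name): name is "scene" or "side" or "wrist"; returns the picture (420x560x3 uint8, red, green, blue); there is no depth.
- optics.camera_params(name): a dict with "intrinsics" (3x3 intrinsics, pixels), "xyz" and "orientation" of the camera in the world. Camera axes: x right, y down, z forward; pixel columns grow to the right and rows downward; lengths in m; the calibration is good to about 2 mm. A picture is of the moment at which its call begins: read the wrist's pose just before it. camera_params takes no time and is no camera call; for the wrist camera it gives the pose at the moment of the call.
- manip.job_done(): hands the job in; it is judged then, once.
The state is a dict: "time": time; "joint_pos": joint angles; "joint_vel": joint speeds; "joint_efforts": joint torques, N m; "tool_pos": TCP position; "tool_rot": TCP orientation; "contact_force": force on the tool from outside, world axes, zero at the start; "ft_torque": the same for the moment, N m; "gripper_width": opening from 0.0 (shut) to 1.0 (fully open); "grasp_force": force on a finger pad.
Only numpy, scipy, OpenCV 4.12 (cv2) and the standard library are available. Lean on these libraries where they do the work, as an engineer would, in place of code of your own. Each camera call takes 0.05 s, during which the arm holds its last target. There are 200 camera calls.

TASK

Pick up the lint strainer by its grip, hang it by its two lugs in the lint trap's collar, then turn it clockwise (seen from above) while pressing gently until the lugs drop into their hidden locking notches and the strainer is pressed fully home. Work by feel and never force it against the trap; let go at the end, and leave the other things on the counter where they are.

Things in the scene. Friction and masses are not known exactly. Their poses are not given: they have to be found in the camera images.
- basket: Loose lint strainer, 0.2 to 0.33 kg, standing on the counter: upright steel sieve cylinder, 56 mm diameter, green ribs, green cap (60 mm diameter, 62 to 68 mm above the origin) topped by a green grip fin. Origin: centre of the underside; z up its axis; x along fin and lugs. The same after half a turn about z.
- basket_grip (a point): Middle of the strainer's upright grip fin, on the axis, 90 mm above its underside; axes as the strainer. The fin is 52 mm long (x), 12 mm thick (y) and spans 68 to 108 mm above the underside.
- basket_lug (a point): Underside of the strainer's +x lug at its tip, 40 mm from the axis, 38 mm above the underside. Two yellow lugs stick out along +x and -x, each 9 mm wide, spanning 38 to 45 mm above the underside.
- housing: Fixed grey lint trap: foot plate 150 x 130 mm, 12 mm thick, with a round upright collar of 100 mm outer diameter, rim 89 mm high, and an outlet pipe stub low on its +y side. Origin: centre of the underside, on the counter; z up the collar's axis; the entry slots lie along x.
- housing_mouth (a point): Centre of the trap's mouth at the top of its blue flange, 89 mm above the housing's origin; axes as the housing. The flange is 4 mm thick, with a 62 mm bore and two entry slots for the lugs, 13 mm wide, out to 44 mm from the axis along +x and -x, marked by yellow dabs on the rim.
- housing_ledge (a point): On the collar's axis, 75 mm above the housing's origin, level with the ledge on which the lugs hang under the flange (strainer's underside then 37 mm above the housing's). Two notches in it, half a turn apart, unseen, 13 mm wide, 6 mm deep, lie 0.55 to 1.25 rad clockwise (from above) of the entry slots, different on each trap; end stops at about 1.5 rad. Else it is level; it gives 0.7 mm at 10 N.
- housing_seal (a point): On the collar's axis at the sliding seal under the strainer, 36 mm above the housing's origin. The seal resists the last 6 mm with about 9 N: its weight alone will not drop it; press with 8 to 15 N. Once home (underside 31 mm above the housing's) it stays down and turns no more than 0.08 rad. Over 40 N between strainer and trap damages the lugs.
- detergent: Bystander: blue detergent bottle, 60 mm diameter, 150 mm tall, standing on the counter. Origin: centre of the underside.
- screwdriver: Bystander: screwdriver lying on the counter.
- cup: Bystander: white plastic cup, 72 mm diameter, 70 mm tall. Origin: centre of the underside.

How it is judged:
On the way, in this order (a step that is already met when the one before it is completed fails the run):
1. the strainer hangs in the trap with its lugs through the flange, on the ledge (horizontal distance between basket and housing below 0.006 m and z of basket in the frame of housing between 0.0345 and 0.0395 m and angle between basket's own z axis and vertical below 0.08 rad), for 0.1 s.
2. the lugs have dropped into the locking notches (z of basket in the frame of housing below 0.033 m and horizontal distance between basket and housing below 0.006 m and angle between basket's own z axis and vertical below 0.06 rad), for 0.2 s.
At the end, for the whole second after the job is handed in: The strainer sits in the trap with both lugs in the locking notches: its origin less than 33 mm above the housing's origin (31 when fully home), within 6 mm of the collar's axis, upright within 0.06 rad, at rest (all of step 2 and linear speed of basket below 0.02 m/s); the robot touches nothing.
It fails at once if the strainer presses on the trap with more than 40 N (contact force between basket and housing above 40 N).
It fails at once if a bystander (bottle, screwdriver, cup) is moved by more than 30 mm (distance of any of detergent, screwdriver, cup from where it was at the start of the episode above 0.03 m).
It also fails if it takes over 67 s, if anything falls off the work surface, if the arm or the gripper's body presses on something with over 40 N, if the wrist force passes 120 N, or if a joint passes its speed limit or range.

## Working session

There is one attempt and no reset: what is moved stays moved. The work goes in short steps, Python scripts to look and compute and a shell command to move; the robot and the scene stay as the last step left them, time stands still between calls to the robot, and variables do not carry over. Pictures are saved under pics/ and viewed, at most 10 in all, crops included, and the job is handed in when it is done.

```bash
ls; mkdir -p pics; python3 - <<'E'
from plant import manip, optics, status
import cv2,numpy as np
s=status.state();print({k:np.round(v,3).tolist() for k,v in s.items()})
for n in("scene","side"):
    im=optics.grab_frame(n);cv2.imwrite(f"pics/{n}0.png",im[:,:,::-1]);c=optics.camera_params(n);print(n,{k:np.round(v,4).tolist() for k,v in c.items()})
a=[cv2.imread(f"pics/{n}0.png") for n in("scene","side")]
E
```

```text
pics
plant.py
shift.py
{'time': 0.0, 'joint_pos': [1.097, 0.053, 1.614, 0.0, 1.476, -0.119], 'joint_vel': [0.001, 0.001, -0.002, 0.001, -0.001, -0.0], 'joint_efforts': [-0.003, -39.372, -37.015, -0.0, 0.007, 0.0], 'tool_pos': [0.217, 0.586, 0.23], 'tool_rot': [-0.0, 0.176, 0.984, -0.001], 'contact_force': [0.186, -0.144, -0.163], 'ft_torque': [-0.032, -0.008, -0.008], 'grasp_force': 0.0, 'gripper_width': 1.001}
scene {'intrinsics': [[396.6381, 0.0, 284.2505], [0.0, 396.6381, 210.4451], [0.0, 0.0, 1.0]], 'xyz': [1.1861, 0.2936, 0.9475], 'orientation': [-0.1733, 0.5493, 0.7795, -0.2462]}
side {'intrinsics': [[441.5536, 0.0, 277.3427], [0.0, 441.5536, 201.6674], [0.0, 0.0, 1.0]], 'xyz': [0.5797, -0.68, 0.6236], 'orientation': [-0.4637, 0.8854, -0.0337, 0.005]}
```

View pics/scene0.png

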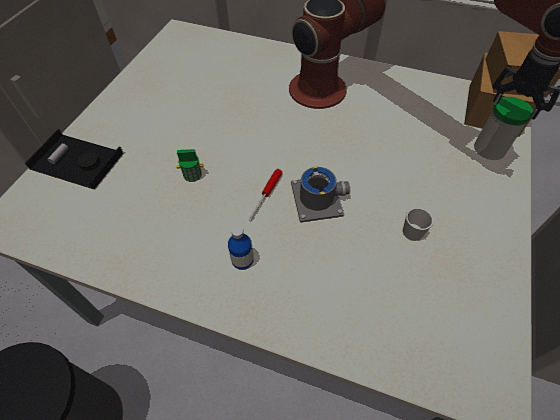

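View pics/side0.png

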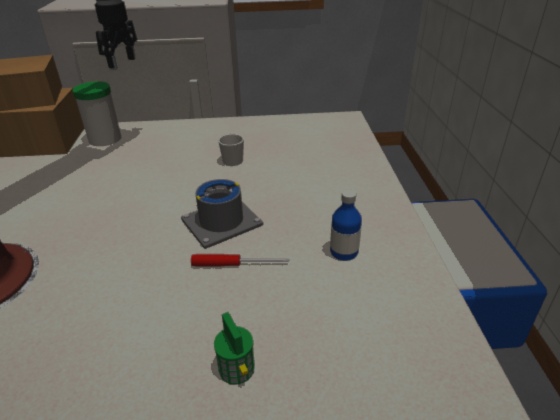

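The scene view shows the strainer at about (190,165), the trap's flange at (318,180), with yellow dabs, the screwdriver between them, the bottle at (240,250) and the cup at (417,225). In the side view the strainer is at (235,350) and the flange at (219,190).

```bash
cat > h.py <<'E'
import cv2,numpy as np
from scipy.spatial.transform import Rotation as R
def rot(q): return R.from_quat([q[1],q[2],q[3],q[0]])
def ray(c,uv):
    K=c["intrinsics"];d=rot(c["orientation"]).apply(np.linalg.solve(np.array(K),[uv[0],uv[1],1.]));return np.array(c["xyz"]),d/np.linalg.norm(d)
def plane(c,uv,z):
    o,d=ray(c,uv);return o+d*(z-o[2])/d[2]
def tri(c1,u1,c2,u2):
    o,d=ray(c1,u1);p,e=ray(c2,u2);t=np.linalg.lstsq(np.c_[d,-e],p-o,rcond=None)[0]
    a,b=o+d*t[0],p+e*t[1];return (a+b)/2,np.linalg.norm(a-b)
HSV=dict(green=[(45,100,40),(80,255,255)],yellow=[(22,130,70),(34,255,255)],blue=[(100,120,40),(125,255,255)])
def mask(im,col,roi=None):
    m=cv2.inRange(cv2.cvtColor(im,cv2.COLOR_RGB2HSV),*HSV[col])
    if roi:
        k=np.zeros_like(m);x,y,X,Y=roi;k[y:Y,x:X]=255;m&=k
    return m
def blobs(m,amin=3):
    n,l,s,c=cv2.connectedComponentsWithStats(m);return [(int(s[i,4]),np.round(c[i],1).tolist(),s[i,:4].tolist()) for i in range(1,n) if s[i,4]>=amin]
E
python3 - <<'E'
from h import *
from plant import manip, optics, status
im={n:cv2.imread(f"pics/{n}0.png")[:,:,::-1].copy() for n in("scene","side")}
c={n:optics.camera_params(n) for n in im}
roi={"scene":dict(b=(165,135,220,195),h=(285,150,345,215)),"side":dict(b=(205,300,270,395),h=(180,170,260,240))}
for n in im:
    print(n,"green",blobs(mask(im[n],"green",roi[n]["b"]),10),"byel",blobs(mask(im[n],"yellow",roi[n]["b"]),2),"hyel",blobs(mask(im[n],"yellow",roi[n]["h"]),2),"blue",blobs(mask(im[n],"blue",roi[n]["h"]),10))
    m=mask(im[n],"blue",roi[n]["h"])|mask(im[n],"yellow",roi[n]["h"]);pts=cv2.findNonZero(m);e=cv2.fitEllipse(cv2.convexHull(pts));print("ell",e)
    print(plane(c[n],e[0],.089))
    k=np.hstack([cv2.resize(im[n][y:Y,x:X],(390,590 if n=="x" else 390*(Y-y)//(X-x)),interpolation=cv2.INTER_CUBIC)[:400] if 0 else cv2.resize(im[n][y:Y,x:X],(390,390),interpolation=cv2.INTER_CUBIC) for x,y,X,Y in roi[n].values()])
    cv2.imwrite(f"pics/{n}_crop.png",cv2.convertScaleAbs(k[:,:,::-1],alpha=1.5))
E
```

```text
scene green [(393, [188.1, 161.7], [177, 149, 24, 32])] byel [(9, [177.8, 166.1], [177, 165, 3, 4]), (11, [200.6, 164.9], [199, 164, 4, 3])] hyel [(8, [314.2, 167.0], [313, 166, 4, 3]), (13, [321.8, 192.8], [320, 192, 5, 3])] blue [(168, [308.8, 181.3], [302, 169, 18, 25]), (169, [327.6, 178.8], [317, 168, 18, 24])]
ell ((318.22637939453125, 180.00457763671875), (26.82634735107422, 32.358978271484375), 103.99215698242188)
[0.48937351 0.14519183 0.089     ]
side green [(1394, [233.0, 346.6], [214, 313, 40, 71]), (13, [246.5, 377.5], [243, 374, 6, 8])] byel [(68, [243.2, 368.8], [239, 364, 9, 11])] hyel [(8, [236.4, 183.8], [235, 183, 4, 3]), (9, [197.9, 197.3], [197, 196, 3, 4])] blue [(194, [212.8, 185.4], [197, 180, 37, 16]), (187, [222.7, 196.6], [202, 187, 37, 16])]
ell ((217.57615661621094, 191.04588317871094), (21.77616310119629, 43.83133316040039), 80.90482330322266)
[0.48825943 0.14364039 0.089     ]
```

```bash
python3 - <<'E'
from h import *
from plant import manip, optics, status
c={n:optics.camera_params(n) for n in("scene","side")};s,d=c["scene"],c["side"]
print("trap centre",tri(s,(318.2,180.0),d,(217.6,191.0)))
print("dabs",tri(s,(314.2,167),d,(197.9,197.3)),tri(s,(321.8,192.8),d,(236.4,183.8)))
for n,a,b in(("scene",(314.2,167),(321.8,192.8)),("side",(197.9,197.3),(236.4,183.8))):
    p,q=plane(c[n],a,.089),plane(c[n],b,.089);v=q-p;print(n,(p+q)/2,np.linalg.norm(v),np.degrees(np.arctan2(v[1],v[0])))
p,q=plane(s,(177.8,166.1),.0415),plane(s,(200.6,164.9),.0415);v=q-p;print("lugs",p,q,(p+q)/2,np.linalg.norm(v),np.degrees(np.arctan2(v[1],v[0])))
print("lug side",tri(s,(177.8,166.1),d,(243.2,368.8)))
w=optics.camera_params("wrist");t=status.state();T=rot(t["tool_rot"]);print("wristcam in tool",T.inv().apply(np.array(w["xyz"])-t["tool_pos"]),(T.inv()*rot(w["orientation"])).as_matrix().round(3),w["intrinsics"])
E
```

```text
trap centre (array([0.48834078, 0.14499834, 0.088063  ]), np.float64(0.00045622047552857763))
dabs (array([0.44742172, 0.12068449, 0.09009575]), np.float64(0.0011083504410233206)) (array([0.52981512, 0.1676525 , 0.09001386]), np.float64(0.000413603977102759))
scene [0.48823458 0.1439188  0.089     ] 0.09464544195902146 29.82938110599483
side [0.48809808 0.14624191 0.089     ] 0.09506600366575399 29.30455129446113
lugs [ 0.54174733 -0.27919193  0.0415    ] [ 0.5141786  -0.21635068  0.0415    ] [ 0.52796297 -0.2477713   0.0415    ] 0.06862257640529122 113.68726143736686
lug side (array([ 0.54230306, -0.27767647,  0.04362541]), np.float64(0.0017572674869430816))
wristcam in tool [ 0.07408094  0.00038106 -0.14210309] [[-0.001 -0.955 -0.295]
 [ 1.    -0.001  0.001]
 [-0.001 -0.295  0.955]] [[329.82223016   0.         279.81087749]
 [  0.         329.82223016 209.53061868]
 [  0.           0.           1.        ]]
```

View pics/scene_crop.png

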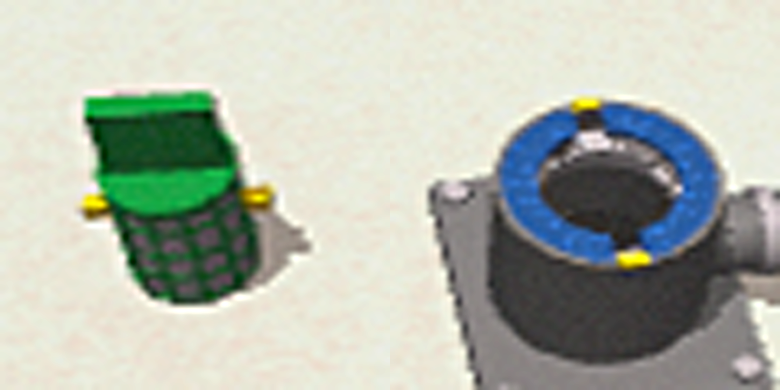

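Basket is at about (0.528,-0.248) with heading 114°. The trap is at (0.488,0.145), slots at 29.5°, rim height 0.088 measured, which agrees with the text. I'll move above the strainer for a wrist look.

Units first: shifts go in shares of 62.5 mm and turns go in shares of pi rad. So -0.045 m is -0.72, -0.0387 m is -0.6192.

```bash
python3 shift.py '[1, -0.6192, -0.72, -0.032, 0, 0, 0, 1, -0.6192, -0.72, -0.032, 0, 0, 0, 1, -0.6192, -0.72, -0.032, 0, 0, 0, 1, -0.6192, -0.72, -0.032, 0, 0, 0, 1, -0.6192, -0.72, -0.032, 0, 0, 0]'
python3 shift.py '[1, -0.6192, -0.72, -0.032, 0, 0, 0, 1, -0.6192, -0.72, -0.032, 0, 0, 0, 1, -0.6192, -0.72, -0.032, 0, 0, 0, 1, -0.6192, -0.72, -0.032, 0, 0, 0, 1, -0.6192, -0.72, -0.032, 0, 0, 0]'
python3 shift.py '[1, -0.6192, -0.72, -0.032, 0, 0, 0, 1, -0.6192, -0.72, -0.032, 0, 0, 0, 1, -0.6192, -0.72, -0.032, 0, 0, 0, 1, -0.6192, -0.72, -0.032, 0, 0, 0, 1, -0.6192, -0.72, -0.032, 0, 0, 0]'
python3 shift.py '[1, 0, 0, 0, 0, 0, 0.0512, 1, 0, 0, 0, 0, 0, 0.0512, 1, 0, 0, 0, 0, 0, 0.0512, 1, 0, 0, 0, 0, 0, 0.0512, 1, 0, 0, 0, 0, 0, 0.0512]'
```

```text
time: 0.72
tool_pos: [0.3205, 0.306, 0.2409]
tool_rot: [-0.0, 0.176, 0.984, -0.0]
contact_force: [0.3, -0.3, 0.2]
gripper_width: 1.001
grasp_force: 0.0
time: 1.35
tool_pos: [0.4238, 0.0277, 0.2511]
tool_rot: [0.0, 0.177, 0.984, 0.0]
contact_force: [1.1, -0.0, 0.2]
gripper_width: 1.001
grasp_force: 0.0
time: 1.98
tool_pos: [0.5272, -0.2504, 0.2608]
tool_rot: [-0.0, 0.177, 0.984, 0.0]
contact_force: [0.3, 0.7, 0.7]
gripper_width: 1.001
grasp_force: 0.0
time: 2.6
tool_pos: [0.5267, -0.2484, 0.2606]
tool_rot: [-0.001, 0.55, 0.835, -0.0]
contact_force: [0.1, -1.2, -0.6]
gripper_width: 1.001
grasp_force: 0.0
```

```bash
python3 - <<'E'
from h import *
from plant import manip, optics, status
c=optics.camera_params("wrist");im=optics.grab_frame("wrist");cv2.imwrite("pics/w1.png",im[:,:,::-1])
print(status.state()["tool_pos"],c["xyz"])
print("g",blobs(mask(im,"green"),20));print("y",blobs(mask(im,"yellow"),5))
np.save("w1.npy",np.r_[c["xyz"],c["orientation"]])
E
```

```text
[ 0.52667036 -0.248412    0.26059211] [ 0.49844817 -0.17930955  0.40275511]
g [(2519, [281.7, 182.3], [254, 153, 56, 64])]
y [(53, [281.8, 146.8], [278, 141, 8, 12])]
```

View pics/w1.png

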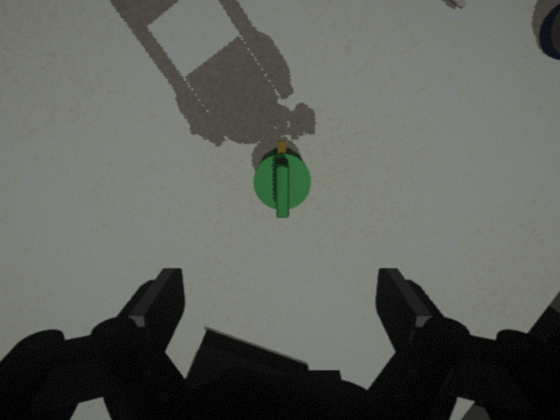

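The wrist view shows the cap disc centred at about (282,181), with the fin (thin, near vertical in the image) reaching to (282,216) and one lug at (282,147). I'll fit the cap circle and the fin top, and take a second wrist look to get the height.

To row units: 0.03 m is 0.48.

```bash
python3 - <<'E'
from h import *
im=cv2.imread("pics/w1.png")[:,:,::-1].copy();m=mask(im,"green")
for r in range(150,220,3):
    x=np.nonzero(m[r])[0]
    print(r,x.min() if len(x) else 0,x.max() if len(x) else 0,' '.join(str(v) for v in im[r,268:298:2,1]))
E
python3 shift.py '[1, 0, 0.48, 0, 0, 0, 0, 1, 0, 0.48, 0, 0, 0, 0, 1, 0, 0, 0, 0, 0, 0, 1, 0, 0, 0, 0, 0, 0]'
python3 - <<'E'
from h import *
from plant import manip, optics, status
c=optics.camera_params("wrist");im=optics.grab_frame("wrist");cv2.imwrite("pics/w2.png",im[:,:,::-1])
m=mask(im,"green");print(blobs(m,20),blobs(mask(im,"yellow"),5))
np.save("w2.npy",np.r_[c["xyz"],c["orientation"]])
x,y,w,h=blobs(m,200)[0][2]
for r in range(y,y+h,3): print(r,' '.join(str(v) for v in im[r,x:x+w:2,1]))
E
```

```text
150 0 0 74 61 50 29 33 73 82 78 75 47 32 36 52 68 71
153 277 295 45 47 33 30 35 45 46 43 52 52 44 39 40 44 47
156 268 296 48 65 87 54 53 49 50 50 57 98 106 105 101 82 52
159 263 300 103 104 77 56 34 29 27 29 28 38 96 106 106 109 110
162 261 302 105 106 93 55 32 30 28 29 32 27 82 109 109 106 106
165 259 304 107 103 66 49 37 50 51 58 53 49 61 106 106 100 108
168 257 306 103 105 81 52 62 90 96 103 104 95 72 104 104 107 106
171 256 307 105 103 93 56 64 96 97 100 106 101 76 103 107 108 108
174 255 308 104 103 79 50 68 94 100 101 103 103 78 104 107 104 107
177 254 309 105 107 91 56 65 94 99 101 110 103 75 100 102 108 105
180 254 309 103 107 80 51 60 92 98 102 104 101 79 102 104 103 106
183 254 309 105 105 80 49 63 93 102 104 106 100 71 104 107 106 106
186 255 309 103 103 100 54 62 95 99 98 104 98 75 100 104 107 108
189 255 308 101 105 76 45 61 94 98 101 101 101 78 104 104 105 104
192 256 307 105 104 95 54 67 94 103 105 103 99 74 106 107 108 103
195 258 306 106 106 93 54 63 96 98 103 101 101 78 103 105 103 104
198 260 304 101 103 85 49 65 92 98 103 102 102 77 105 106 104 105
201 262 301 103
[... 2429 characters left out ...]
06 125 134 135
201 131 130 133 127 120 98 96 96 86 92 96 95 97 99 55 28 28 47 96 95 97 102 101 100 100 122 130 131 128 131
204 134 131 131 133 129 128 116 98 79 89 94 98 97 96 63 29 29 43 96 98 97 101 100 114 129 133 130 131 132 130
207 133 133 129 130 127 131 135 130 107 86 94 96 97 101 66 29 30 82 96 100 103 119 133 131 128 133 130 132 130 128
210 131 128 126 129 132 127 132 131 98 84 94 93 100 100 69 32 86 128 122 101 131 131 136 131 134 132 129 135 131 126
213 135 132 131 130 130 126 127 128 105 87 90 98 100 96 72 65 128 130 134 128 132 128 129 134 131 134 133 132 134 127
216 133 131 131 134 128 131 135 128 125 93 91 94 96 95 88 116 134 133 132 132 129 129 129 130 130 133 133 134 133 133
```

```bash
python3 - <<'E'
from h import *
from plant import manip, optics, status
K=optics.camera_params("wrist")["intrinsics"]
C=[]
for n in("w1","w2"):
    v=np.load(n+".npy");C.append(dict(intrinsics=K,xyz=v[:3],orientation=v[3:]))
print("far end top",tri(C[0],(282,217.3),C[1],(218.7,217.3)))
p,q=plane(C[0],(282.2,166.3),.108),plane(C[0],(282,217.5),.108);v=p-q;print("fin",p,q,(p+q)/2,np.linalg.norm(v),np.degrees(np.arctan2(v[1],v[0])))
for n,i in(("w1",0),("w2",1)):
    im=cv2.imread(f"pics/{n}.png")[:,:,::-1].copy();m=mask(im,"green")
    # cap rim points: left/right extremes over the widest rows
    l,r=[],[]
    for y in range(166,202):
        x=np.nonzero(m[y])[0];l.append((x.min()-.5,y));r.append((x.max()+.5,y))
    P=np.array([plane(C[i],u,.068) for u in l+r])[:,:2]
    A=np.c_[2*P,np.ones(len(P))];s=np.linalg.lstsq(A,(P**2).sum(1),rcond=None)[0];print("cap",s[:2],np.sqrt(s[2]+s[:2]@s[:2]))
s=optics.camera_params("scene");d=optics.camera_params("side")
t=rot(status.state()["tool_rot"]).as_matrix();print("tool x yaw",np.degrees(np.arctan2(t[1,0],t[0,0])),status.state()["tool_pos"])
E
```

```text
far end top (array([ 0.53915063, -0.26923849,  0.10694284]), np.float64(0.00021865602316984708))
fin [ 0.52001549 -0.22438268  0.108     ] [ 0.53903746 -0.26899431  0.108     ] [ 0.52952648 -0.2466885   0.108     ] 0.04849776494497941 113.09293019653799
cap [ 0.52888367 -0.24564904] 0.029149306242275175
cap [ 0.52911347 -0.24378686] 0.029931998772157176
tool x yaw 113.57467228016489 [ 0.58135107 -0.22479541  0.26095919]
```

To row units: 0.045 m is 0.72, -0.0283 m is -0.4528.

```bash
python3 shift.py '[1, 0.016, -0.448, 0.32, 0, 0, 0, 1, 0.016, -0.4528, 0.32, 0, 0, 0, 1, 0, 0, 0.72, 0, 0, 0, 1, 0, 0, 0, 0, 0, 0, 1, 0, 0, 0, 0, 0, 0]'
```

```text
time: 3.82
tool_pos: [0.5299, -0.2457, 0.1779]
tool_rot: [0.001, 0.548, 0.837, -0.0]
contact_force: [0.6, 1.4, 0.4]
gripper_width: 1.003
grasp_force: 0.0
```

To row units: 0.04 m is 0.64, 0.022 m is 0.352.

```bash
python3 shift.py '[1, 0, -0.0128, 0.64, 0, 0, 0, 1, 0, 0, 0.64, 0, 0, 0, 1, 0, 0, 0.352, 0, 0, 0, 1, 0, 0, 0, 0, 0, 0, 1, 0, 0, 0, 0, 0, 0]'
python3 shift.py '[0, 0, 0, 0, 0, 0, 0, 0, 0, 0, 0, 0, 0, 0, 0, 0, 0, 0, 0, 0, 0, 0, 0, 0, 0, 0, 0, 0, 0, 0, 0, 0, 0, 0, 0]'
python3 shift.py '[0, 0, 0, 0, 0, 0, 0, 0, 0, 0, 0, 0, 0, 0, 0, 0, 0, 0, 0, 0, 0]'
```

```text
time: 4.45
tool_pos: [0.5306, -0.2466, 0.0771]
tool_rot: [0.002, 0.548, 0.837, 0.0]
contact_force: [0.0, -0.1, 0.3]
gripper_width: 1.003
grasp_force: 0.0
time: 5.08
tool_pos: [0.5287, -0.2456, 0.0743]
tool_rot: [-0.0, 0.548, 0.837, -0.0]
contact_force: [-0.8, 1.2, 0.4]
gripper_width: 0.133
grasp_force: 60.2
time: 5.45
tool_pos: [0.5288, -0.2456, 0.0743]
tool_rot: [-0.0, 0.548, 0.837, -0.0]
contact_force: [-1.8, 0.1, 1.9]
gripper_width: 0.133
grasp_force: 60.1
```

To row units: -0.04 m is -0.64, -0.02 m is -0.32.

```bash
python3 shift.py '[0, 0, 0, -0.32, 0, 0, 0, 0, 0, 0, -0.64, 0, 0, 0, 0, 0, 0, -0.64, 0, 0, 0, 0, 0, 0, -0.64, 0, 0, 0]'
python3 shift.py '[0, 0.7472, 0.2384, 0, 0, 0, 0, 0, 0.7472, 0.2384, 0, 0, 0, 0, 0, 0.7472, 0.2384, 0, 0, 0, 0, 0, 0.7472, 0.2384, 0, 0, 0, 0]'
python3 shift.py '[0, 0.7472, 0.2384, 0, 0, 0, 0, 0, 0.7472, 0.2384, 0, 0, 0, 0, 0, 0.7472, 0.2384, 0, 0, 0, 0, 0, 0.7472, 0.2384, 0, 0, 0, 0]'
python3 shift.py '[0, 0, 0, 0, 0, 0, -0.0532, 0, 0, 0, 0, 0, 0, -0.0532, 0, 0, 0, 0, 0, 0, -0.0532, 0, 0, 0, 0, 0, 0, -0.0532, 0, 0, 0, 0, 0, 0, -0.0532]'
python3 shift.py '[0, 0, 0, 0, 0, 0, -0.0532, 0, 0, 0, 0, 0, 0, -0.0532, 0, 0, 0, 0, 0, 0, -0.0532, 0, 0, 0, 0, 0, 0, -0.0532, 0, 0, 0, 0, 0, 0, -0.0532]'
python3 shift.py '[0, 0, 0, 0, 0, 0, 0, 0, 0, 0, 0, 0, 0, 0, 0, 0, 0, 0, 0, 0, 0]'
python3 - <<'E'
from h import *
from plant import manip, optics, status
t=status.state();M=rot(t["tool_rot"]).as_matrix();print(t["tool_pos"],np.degrees(np.arctan2(M[1,0],M[0,0])),M[:,2],t["joint_pos"])
for n in("scene","side","wrist"):
    im=optics.grab_frame(n);cv2.imwrite(f"pics/{n}2.png",im[:,:,::-1])
    print(n,"y",blobs(mask(im,"yellow"),3)[:8],"g",blobs(mask(im,"green"),30)[:6])
a=cv2.imread("pics/scene2.png")[110:230,250:390];b=cv2.imread("pics/side2.png")[80:240,140:300]
cv2.imwrite("pics/cmp2.png",cv2.convertScaleAbs(np.hstack([cv2.resize(a,(400,343),interpolation=2),cv2.resize(b,(343,343),interpolation=2)]),alpha=1.5))
E
```

```text
time: 5.95
tool_pos: [0.5288, -0.2454, 0.2165]
tool_rot: [0.0, 0.548, 0.837, 0.0]
contact_force: [-0.2, -0.7, -2.1]
gripper_width: 0.13
grasp_force: 59.5
time: 6.45
tool_pos: [0.5085, -0.049, 0.2153]
tool_rot: [0.001, 0.548, 0.836, 0.0]
contact_force: [0.7, -0.2, -1.8]
gripper_width: 0.13
grasp_force: 59.6
time: 6.95
tool_pos: [0.4884, 0.1462, 0.2154]
tool_rot: [0.0, 0.548, 0.837, 0.001]
contact_force: [0.5, 0.1, -1.6]
gripper_width: 0.129
grasp_force: 59.6
time: 7.58
tool_pos: [0.4887, 0.1447, 0.2152]
tool_rot: [0.0, 0.159, 0.987, 0.0]
contact_force: [0.2, -0.5, -2.8]
gripper_width: 0.131
grasp_force: 59.5
time: 8.2
tool_pos: [0.4888, 0.1447, 0.2152]
tool_rot: [0.0, -0.255, 0.967, 0.0]
contact_force: [-0.1, 0.0, -2.9]
gripper_width: 0.132
grasp_force: 59.5
time: 8.57
tool_pos: [0.4888, 0.1446, 0.2145]
tool_rot: [0.0, -0.252, 0.968, -0.0]
contact_force: [1.0, -0.3, -1.9]
gripper_width: 0.132
grasp_force: 59.5
[0.48880738 0.14456163 0.21449381] -150.8376807380713 [ 1.99975774e-04  5.02321296e-05 -9.99999979e-01] [ 1.41450687e-01 -2.17273255e-01  1.89522645e+00  2.16626890e-05
  1.46343440e+00 -1.93832644e+00]
scene y [(20, [323.4, 166.6], [321, 165, 6, 5]), (11, [322.0, 193.0], [320, 192, 5, 3])] g [(854, [512.7, 110.2], [493, 97, 40, 28]), (411, [320.6, 155.4], [310, 135, 23, 41])]
side y [(20, [228.9, 148.8], [227, 147, 5, 5]), (23, [198.7, 158.0], [196, 156, 6, 5]), (8, [236.4, 183.8], [235, 183, 4, 3]), (11, [197.5, 197.2], [196, 196, 4, 4])] g [(564, [91.2, 90.1], [72, 81, 38, 19]), (598, [212.1, 146.5], [199, 125, 29, 52])]
wrist y [(102, [280.5, 143.8], [274, 140, 14, 8]), (250, [279.4, 188.6], [271, 177, 18, 24])] g [(32, [256.3, 194.6], [248, 191, 17, 9]), (33, [302.5, 194.6], [295, 191, 16, 9]), (41, [253.8, 201.8], [245, 197, 20, 12]), (33, [303.4, 200.7], [296, 197, 17, 10]), (7996, [279.4, 268.4], [221, 199, 118, 168]), (49, [279.8, 203.0], [269, 202, 22, 3])]
```

View pics/cmp2.png

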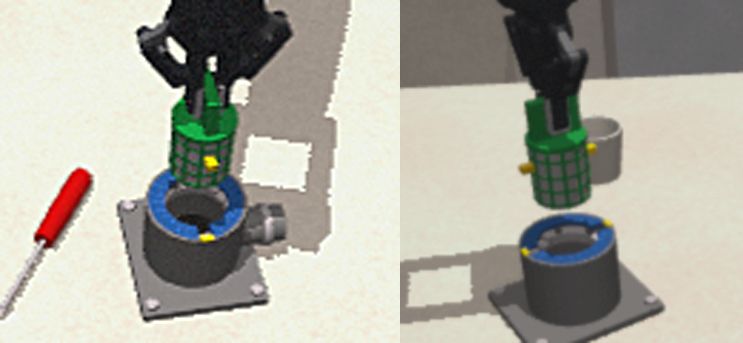

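The strainer hangs upright above the trap. The lugs are at side (229,149) and (199,158), with the dabs below at (236,184) and (198,197). I'll measure the offset.

```bash
python3 - <<'E'
from h import *
from plant import manip, optics, status
s,d,w=[optics.camera_params(n) for n in("scene","side","wrist")]
print("lug",tri(s,(323.4,166.6),d,(228.9,148.8)))
z=.1817;p,q=plane(d,(228.9,148.8),z),plane(d,(198.7,158.0),z);v=p-q
print("side lugs",p,q,(p+q)/2,np.linalg.norm(v),np.degrees(np.arctan2(v[1],v[0])))
im=cv2.imread("pics/wrist2.png")[:,:,::-1].copy()
print("wrist lug",plane(w,(279.4,188.6),z),"dab",plane(w,(280.5,143.8),.089),w["xyz"])
# dab/slot edges, blue extents around
for r in (140,143,146,150,155,160,165): print(r,im[r,262:300:2].tolist() if 0 else ''.join('Y' if a else 'B' if b else '.' for a,b in zip(mask(im,"yellow")[r,240:322],mask(im,"blue")[r,240:322])))
E
```

```text
lug (array([0.52028564, 0.16104931, 0.18356822]), np.float64(0.0013828269034301978))
side lugs [0.52060951 0.16363065 0.1817    ] [0.45925887 0.12974088 0.1817    ] [0.48993419 0.14668576 0.1817    ] 0.07008864480104997 28.916028870969413
wrist lug [0.46126747 0.12812249 0.1817    ] dab [0.44829594 0.12185405 0.089     ] [0.4243682  0.10764695 0.35642063]
140 ........................................YYYY......................................
143 ..................................YYYYYYYYYYYYYY..................................
146 ..................................YYYYYYYYYYYYYY..................................
150 ..................BBBBBBBBBBBBBB..................BBBBBBBBBBBBB...................
155 ..........BBBBBBBBBBBBBBBBBBBBBBB.................BBBBBBBBBBBBBBBBBBBBBB..........
160 ....BBBBBBBBBBBBBBBBBBBBBBBBBBBBB.................BBBBBBBBBBBBBBBBBBBBBBBBBBBB....
165 BBBBBBBBBBBBBBBBBBBBBBBBBBBBBBBBB................BBBBBBBBBBBBBBBBBBBBBBBBBBBBBBBBB
```

View pics/wrist2.png

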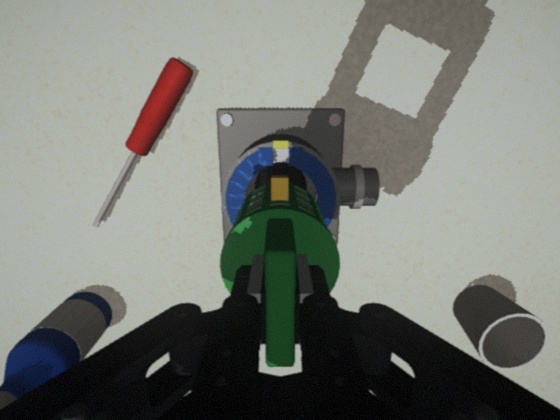

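To row units: 0.02 m is 0.32, 0.0007 m is 0.0112, -0.007 rad / 3.1416 = -0.0022.

```bash
python3 shift.py '[0, 0.0112, 0.0064, 0.32, 0, 0, -0.0022, 0, 0, 0, 0.32, 0, 0, 0, 0, 0, 0, 0.192, 0, 0, 0, 0, 0, 0, 0.064, 0, 0, 0, 0, 0, 0, 0, 0, 0, 0]'
python3 shift.py '[0, 0, 0, 0.096, 0, 0, 0, 0, 0, 0, 0.096, 0, 0, 0, 0, 0, 0, 0.096, 0, 0, 0, 0, 0, 0, 0, 0, 0, 0]'
```

```text
time: 9.35
tool_pos: [0.488, 0.1445, 0.158]
tool_rot: [-0.0, -0.256, 0.967, 0.0]
contact_force: [-0.0, 0.3, -2.1]
gripper_width: 0.129
grasp_force: 59.6
time: 9.85
tool_pos: [0.4875, 0.1445, 0.1395]
tool_rot: [-0.001, -0.256, 0.967, 0.0]
contact_force: [0.5, 0.2, -2.4]
gripper_width: 0.129
grasp_force: 59.6
```

To row units: 0.005 m is 0.08, 0.002 m is 0.032.

```bash
python3 shift.py '[0, 0, 0, 0.08, 0, 0, 0, 0, 0, 0, 0.08, 0, 0, 0, 0, 0, 0, 0.032, 0, 0, 0, 0, 0, 0, 0, 0, 0, 0]'
python3 - <<'E'
from h import *
from plant import manip, optics, status
w=optics.camera_params("wrist");im=optics.grab_frame("wrist");b=optics.grab_frame("side")
k=np.hstack([cv2.resize(im[110:220,210:350],(420,330),interpolation=2),cv2.resize(b[140:230,165:275],(380,330),interpolation=2)])
cv2.imwrite("pics/w3.png",cv2.convertScaleAbs(k[:,:,::-1],alpha=1.6))
E
```

```text
time: 10.35
tool_pos: [0.4879, 0.1445, 0.128]
tool_rot: [-0.0, -0.256, 0.967, 0.0]
contact_force: [0.0, -0.3, -2.2]
gripper_width: 0.133
grasp_force: 59.6
```

View pics/w3.png

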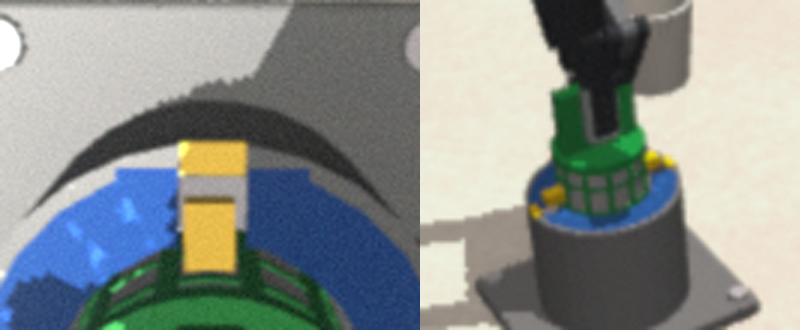

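The wrist crop shows the lug (183–237) inside the slot (178–246), so it's aligned. I'll lower it.

```bash
python3 shift.py '[0, 0, 0, 0.048, 0, 0, 0, 0, 0, 0, 0.048, 0, 0, 0, 0, 0, 0, 0.032, 0, 0, 0, 0, 0, 0, 0, 0, 0, 0]'
python3 shift.py '[0, 0, 0, 0.048, 0, 0, 0, 0, 0, 0, 0.032, 0, 0, 0, 0, 0, 0, 0.032, 0, 0, 0, 0, 0, 0, 0.016, 0, 0, 0, 0, 0, 0, 0, 0, 0, 0]'
```

```text
time: 10.95
tool_pos: [0.4878, 0.1445, 0.1199]
tool_rot: [-0.0, -0.256, 0.967, 0.0]
contact_force: [0.3, -0.2, -2.6]
gripper_width: 0.129
grasp_force: 59.6
time: 11.58
tool_pos: [0.488, 0.1445, 0.1122]
tool_rot: [-0.0, -0.256, 0.967, 0.0]
contact_force: [1.0, 0.6, -1.9]
gripper_width: 0.128
grasp_force: 59.6
```

```bash
python3 shift.py '[0, 0, 0, 0.0096, 0, 0, 0, 0, 0, 0, 0.0064, 0, 0, 0, 0, 0, 0, 0, 0, 0, 0]'
python3 shift.py '[0, 0, 0, 0.008, 0, 0, 0, 0, 0, 0, 0, 0, 0, 0]'
```

```text
time: 11.95
tool_pos: [0.488, 0.1445, 0.1113]
tool_rot: [-0.0, -0.256, 0.967, -0.0]
contact_force: [0.3, 0.6, -1.6]
gripper_width: 0.131
grasp_force: 59.6
time: 12.2
tool_pos: [0.4881, 0.1445, 0.1111]
tool_rot: [0.0, -0.256, 0.967, -0.0]
contact_force: [-0.7, 0.3, -0.7]
gripper_width: 0.135
grasp_force: 59.7
```

To row units: 0.0005 m is 0.008.

```bash
python3 shift.py '[0, 0, 0, 0.008, 0, 0, 0, 0, 0, 0, 0, 0, 0, 0]'
python3 shift.py '[0, 0, 0, 0.008, 0, 0, 0, 0, 0, 0, 0, 0, 0, 0]'
```

```text
time: 12.45
tool_pos: [0.4882, 0.1446, 0.1108]
tool_rot: [0.0, -0.256, 0.967, -0.0]
contact_force: [-1.4, -0.4, 4.1]
gripper_width: 0.13
grasp_force: 60.3
time: 12.7
tool_pos: [0.4883, 0.1446, 0.1106]
tool_rot: [0.0, -0.256, 0.967, -0.0]
contact_force: [-4.0, -0.7, 4.8]
gripper_width: 0.131
grasp_force: 60.9
```

To row units: 0.0002 m is 0.0032, 0.05 rad / 3.1416 = 0.0159.

```bash
python3 shift.py '[0, 0.0032, 0, 0.0032, 0, 0, 0.0159, 0, 0, 0, 0, 0, 0, 0.0255, 0, 0, 0, 0, 0, 0, 0.0255, 0, 0, 0, 0, 0, 0, 0]'
python3 shift.py '[0, 0, 0, 0, 0, 0, 0.0255, 0, 0, 0, 0, 0, 0, 0.0255, 0, 0, 0, 0, 0, 0, 0.0255, 0, 0, 0, 0, 0, 0, 0]'
python3 -c "
from plant import manip, optics, status;s=status.state();print(s['ft_torque'],s['joint_pos'])"
```

```text
time: 13.2
tool_pos: [0.489, 0.1445, 0.1106]
tool_rot: [0.001, -0.153, 0.988, -0.0]
contact_force: [-0.3, -0.9, 4.6]
gripper_width: 0.127
grasp_force: 60.6
time: 13.7
tool_pos: [0.4888, 0.1446, 0.1106]
tool_rot: [0.001, -0.034, 0.999, 0.0]
contact_force: [-1.0, 0.1, 4.6]
gripper_width: 0.131
grasp_force: 60.7
[-0.0335847   0.18799317 -0.15050744] [ 1.41459454e-01 -1.19789873e-01  1.98980181e+00  7.66219002e-05
  1.26934295e+00 -1.49733004e+00]
```

To row units: 0.0004 m is 0.0064.

```bash
P='import numpy as np;from plant import manip, optics, status;s=status.state();print("##z",s["tool_pos"][2].round(5) if hasattr(s["tool_pos"][2],"round") else s["tool_pos"][2],"Fz",round(s["contact_force"][2],1),"Tz",round(s["ft_torque"][2],3),"yaw",round(2*np.arctan2(s["tool_rot"][2],s["tool_rot"][1]),3))'; echo "$P" > st.py
python3 shift.py '[0, 0, 0, 0.0064, 0, 0, 0, 0, 0, 0, 0, 0, 0, 0]' >/dev/null; python3 st.py
python3 shift.py '[0, 0, 0, 0, 0, 0, 0.0127, 0, 0, 0, 0, 0, 0, 0]' >/dev/null; python3 st.py
python3 shift.py '[0, 0, 0, 0, 0, 0, 0.0127, 0, 0, 0, 0, 0, 0, 0]' >/dev/null; python3 st.py
python3 shift.py '[0, 0, 0, 0, 0, 0, 0.0127, 0, 0, 0, 0, 0, 0, 0]' >/dev/null; python3 st.py
```

```text
##z 0.11055 Fz 8.2 Tz -0.147 yaw 3.21
##z 0.11057 Fz 7.0 Tz 0.031 yaw 3.17
##z 0.11058 Fz 8.2 Tz -0.026 yaw 3.13
##z 0.11058 Fz 7.3 Tz 0.056 yaw 3.09
```

To row units: 0.0002 m is 0.0032, 0.03 rad / 3.1416 = 0.0095.

```bash
python3 shift.py '[0, 0, 0, 0.0032, 0, 0, 0.0095, 0, 0, 0, 0, 0, 0, 0]' >/dev/null; python3 st.py
python3 shift.py '[0, 0, 0, 0, 0, 0, 0.0095, 0, 0, 0, 0, 0, 0, 0]' >/dev/null; python3 st.py
python3 shift.py '[0, 0, 0, 0, 0, 0, 0.0095, 0, 0, 0, 0, 0, 0, 0]' >/dev/null; python3 st.py
python3 shift.py '[0, 0, 0, 0, 0, 0, 0.0095, 0, 0, 0, 0, 0, 0, 0]' >/dev/null; python3 st.py
python3 shift.py '[0, 0, 0, 0, 0, 0, 0.0095, 0, 0, 0, 0, 0, 0, 0]' >/dev/null; python3 st.py
```

```text
##z 0.11055 Fz 8.4 Tz 0.043 yaw 3.06
##z 0.11056 Fz 8.8 Tz 0.072 yaw 3.03
##z 0.11058 Fz 8.4 Tz 0.054 yaw 3.0
##z 0.11057 Fz 7.8 Tz 0.126 yaw 2.97
##z 0.11057 Fz 8.0 Tz 0.097 yaw 2.94
```

To row units: 0.0002 m is 0.0032, 0.03 rad / 3.1416 = 0.0095.

```bash
python3 shift.py '[0, 0, 0, 0.0032, 0, 0, 0.0095, 0, 0, 0, 0, 0, 0, 0]' >/dev/null; python3 st.py
python3 shift.py '[0, 0, 0, 0, 0, 0, 0.0095, 0, 0, 0, 0, 0, 0, 0]' >/dev/null; python3 st.py
python3 shift.py '[0, 0, 0, 0, 0, 0, 0.0095, 0, 0, 0, 0, 0, 0, 0]' >/dev/null; python3 st.py
python3 shift.py '[0, 0, 0, 0, 0, 0, 0.0095, 0, 0, 0, 0, 0, 0, 0]' >/dev/null; python3 st.py
python3 shift.py '[0, 0, 0, 0, 0, 0, 0.0095, 0, 0, 0, 0, 0, 0, 0]' >/dev/null; python3 st.py
```

```text
##z 0.11054 Fz 8.4 Tz 0.085 yaw 2.91
##z 0.11054 Fz 8.4 Tz 0.077 yaw 2.88
##z 0.11055 Fz 9.6 Tz 0.055 yaw 2.85
##z 0.11055 Fz 7.8 Tz 0.031 yaw 2.82
##z 0.11056 Fz 8.3 Tz 0.022 yaw 2.79
```

To row units: 0.0002 m is 0.0032, 0.03 rad / 3.1416 = 0.0095.

```bash
python3 shift.py '[0, 0, 0, 0.0032, 0, 0, 0.0095, 0, 0, 0, 0, 0, 0, 0]' >/dev/null; python3 st.py
python3 shift.py '[0, 0, 0, 0, 0, 0, 0.0095, 0, 0, 0, 0, 0, 0, 0]' >/dev/null; python3 st.py
python3 shift.py '[0, 0, 0, 0, 0, 0, 0.0095, 0, 0, 0, 0, 0, 0, 0]' >/dev/null; python3 st.py
python3 shift.py '[0, 0, 0, 0, 0, 0, 0.0095, 0, 0, 0, 0, 0, 0, 0]' >/dev/null; python3 st.py
python3 shift.py '[0, 0, 0, 0, 0, 0, 0.0095, 0, 0, 0, 0, 0, 0, 0]'; python3 st.py
```

```text
##z 0.11052 Fz 9.5 Tz 0.041 yaw 2.761
##z 0.11052 Fz 9.9 Tz 0.056 yaw 2.73
##z 0.1105 Fz 8.7 Tz 0.045 yaw 2.7
##z 0.11055 Fz 8.9 Tz 0.087 yaw 2.67
time: 18.45
tool_pos: [0.4891, 0.1447, 0.1105]
tool_rot: [0.001, 0.248, 0.969, 0.001]
contact_force: [-1.2, 0.5, 8.5]
gripper_width: 0.128
grasp_force: 61.3
##z 0.11051 Fz 8.5 Tz 0.085 yaw 2.64
```

To row units: 0.0001 m is 0.0016, 0.03 rad / 3.1416 = 0.0095.

```bash
python3 shift.py '[0, 0, 0, 0.0016, 0, 0, 0.0095, 0, 0, 0, 0, 0, 0, 0]' >/dev/null; python3 st.py
python3 shift.py '[0, 0, 0, 0, 0, 0, 0.0095, 0, 0, 0, 0, 0, 0, 0]' >/dev/null; python3 st.py
python3 shift.py '[0, 0, 0, 0, 0, 0, 0.0095, 0, 0, 0, 0, 0, 0, 0]' >/dev/null; python3 st.py
python3 shift.py '[0, 0, 0, 0, 0, 0, 0.0095, 0, 0, 0, 0, 0, 0, 0]' >/dev/null; python3 st.py
python3 shift.py '[0, 0, 0, 0, 0, 0, 0.0095, 0, 0, 0, 0, 0, 0, 0]'; python3 st.py
```

```text
##z 0.11051 Fz 10.2 Tz 0.104 yaw 2.61
##z 0.1099 Fz 6.3 Tz -0.045 yaw 2.58
##z 0.10981 Fz 6.7 Tz -0.019 yaw 2.55
##z 0.1098 Fz 5.8 Tz -0.062 yaw 2.52
time: 19.7
tool_pos: [0.489, 0.1447, 0.1098]
tool_rot: [0.001, 0.32, 0.947, 0.001]
contact_force: [-0.1, 0.4, 5.8]
gripper_width: 0.134
grasp_force: 60.8
##z 0.10979 Fz 5.8 Tz 0.088 yaw 2.49
```

To row units: 0.0005 m is 0.008, -0.04 rad / 3.1416 = -0.0127.

```bash
python3 shift.py '[0, 0, 0, 0, 0, 0, -0.0127, 0, 0, 0, 0.008, 0, 0, 0, 0, 0, 0, 0, 0, 0, 0]' >/dev/null; python3 st.py
python3 shift.py '[0, 0, 0, 0.008, 0, 0, 0, 0, 0, 0, 0, 0, 0, 0]' >/dev/null; python3 st.py
python3 shift.py '[0, 0, 0, 0.008, 0, 0, 0, 0, 0, 0, 0, 0, 0, 0]'; python3 st.py
```

```text
##z 0.10931 Fz 5.7 Tz 0.023 yaw 2.53
##z 0.10879 Fz 5.8 Tz 0.04 yaw 2.53
time: 20.58
tool_pos: [0.4891, 0.1447, 0.1083]
tool_rot: [0.001, 0.301, 0.954, 0.001]
contact_force: [-0.1, -0.4, 6.1]
gripper_width: 0.129
grasp_force: 60.9
##z 0.10831 Fz 6.1 Tz 0.058 yaw 2.53
```

Steady seal resistance, and it is sinking with each step. I'll keep pressing to home at about z = 0.1053.

To row units: 0.0008 m is 0.0128, 0.0007 m is 0.0112.

```bash
python3 shift.py '[0, 0, 0, 0.0128, 0, 0, 0, 0, 0, 0, 0.0112, 0, 0, 0, 0, 0, 0, 0, 0, 0, 0]' >/dev/null; python3 st.py
python3 shift.py '[0, 0, 0, 0.0096, 0, 0, 0, 0, 0, 0, 0, 0, 0, 0]' >/dev/null; python3 st.py
python3 shift.py '[0, 0, 0, 0.008, 0, 0, 0, 0, 0, 0, 0, 0, 0, 0]' >/dev/null; python3 st.py
python3 shift.py '[0, 0, 0, 0.0064, 0, 0, 0, 0, 0, 0, 0, 0, 0, 0]' >/dev/null; python3 st.py
python3 shift.py '[0, 0, 0, 0.0064, 0, 0, 0, 0, 0, 0, 0, 0, 0, 0]' >/dev/null; python3 st.py
```

```text
##z 0.10675 Fz 6.1 Tz 0.121 yaw 2.53
##z 0.10619 Fz 5.1 Tz 0.028 yaw 2.53
##z 0.10572 Fz 6.2 Tz 0.022 yaw 2.53
##z 0.10532 Fz 5.7 Tz 0.063 yaw 2.53
##z 0.10507 Fz 7.1 Tz 0.101 yaw 2.53
```

To row units: 0.0003 m is 0.0048.

```bash
python3 shift.py '[0, 0, 0, 0.0048, 0, 0, 0, 0, 0, 0, 0, 0, 0, 0]' >/dev/null; python3 st.py
python3 shift.py '[0, 0, 0, 0.0032, 0, 0, 0, 0, 0, 0, 0, 0, 0, 0]' >/dev/null; python3 st.py
```

```text
##z 0.10498 Fz 7.1 Tz 0.048 yaw 2.53
##z 0.10498 Fz 8.4 Tz 0.076 yaw 2.53
```

To row units: 0.0002 m is 0.0032.

```bash
python3 shift.py '[0, 0, 0, 0.0032, 0, 0, 0, 0, 0, 0, 0, 0, 0, 0]' >/dev/null; python3 st.py
python3 shift.py '[0, 0, 0, -0.0064, 0, 0, 0, 1, 0, 0, 0, 0, 0, 0, 1, 0, 0, 0, 0, 0, 0, 1, 0, 0, 0, 0, 0, 0, 1, 0, 0, 0, 0, 0, 0]'
python3 shift.py '[1, 0, 0, 0, 0, 0, 0, 1, 0, 0, 0, 0, 0, 0, 1, 0, 0, 0, 0, 0, 0, 1, 0, 0, -0.32, 0, 0, 0, 1, 0, 0, -0.48, 0, 0, 0]'
python3 shift.py '[1, 0, 0, -0.8, 0, 0, 0, 1, 0, 0, -0.8, 0, 0, 0, 1, 0, 0, 0, 0, 0, 0, 1, 0, 0, 0, 0, 0, 0]'
python3 - <<'E'
from h import *
from plant import manip, optics, status
a=optics.grab_frame("scene");b=optics.grab_frame("side")
for n,i in(("scene",a),("side",b)): print(n,blobs(mask(i,"green"),30))
k=np.hstack([cv2.resize(a[120:230,250:390],(420,330),interpolation=2),cv2.resize(b[140:250,165:275],(330,330),interpolation=2)])
cv2.imwrite("pics/end.png",cv2.convertScaleAbs(k[:,:,::-1],alpha=1.6))
E
```

```text
##z 0.1049 Fz 9.3 Tz 0.032 yaw 2.53
time: 23.32
tool_pos: [0.4876, 0.1444, 0.1029]
tool_rot: [-0.0, 0.302, 0.953, -0.0]
contact_force: [-0.6, -0.5, 0.9]
gripper_width: 0.964
grasp_force: 0.0
time: 23.95
tool_pos: [0.4869, 0.1443, 0.1526]
tool_rot: [-0.001, 0.302, 0.953, -0.001]
contact_force: [0.7, 0.4, -0.2]
gripper_width: 1.002
grasp_force: 0.0
time: 24.45
tool_pos: [0.4876, 0.1444, 0.2529]
tool_rot: [-0.0, 0.302, 0.953, -0.0]
contact_force: [-0.3, -0.3, -0.9]
gripper_width: 1.001
grasp_force: 0.0
scene [(850, [512.7, 110.2], [493, 97, 40, 28]), (350, [318.7, 177.2], [308, 164, 22, 26])]
side [(564, [91.0, 90.1], [72, 81, 38, 19]), (558, [216.7, 184.0], [204, 169, 28, 29])]
```

View pics/end.png

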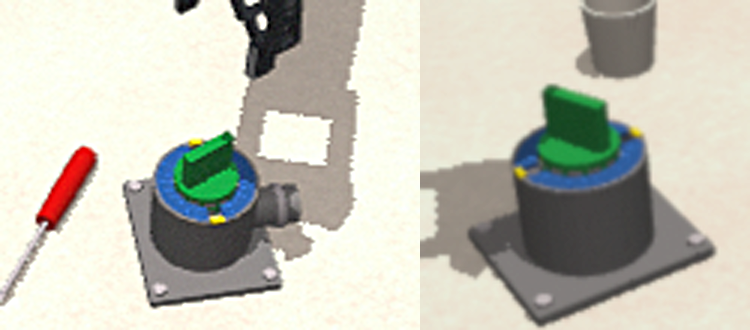

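The cap sits low and level over the flange, the fin is turned clockwise of the dabs, and the gripper is clear. Nothing else in the crops has moved.

```bash
python3 -c "
from plant import manip, optics, status;print(manip.job_done())"
```

```text
the job is handed in; nothing more can be done
None
```

The strainer is hung, turned about 1.1 rad clockwise into its notches and pressed home (underside about 31 mm above the trap's by arm readings; wrist force peaked near 10 N), then released and handed in at about 24.6 s; the hand-in call gave no verdict.

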